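Close the connector test jig, pin it and hold it down on the probes

TASK

The white connector lies in the open test jig on its spring probes: swing the jig's blue lid down over it, then take the red-knobbed tooling pin out of its stand and push it fully home through the lid into the hole in the base, until its collar presses the lid completely shut. The springs lift the lid again if you let go, so do not release it: finish while still holding the pin pressed down. Leave the black-knobbed pin in the stand, and do not disturb the tweezers, the red bottle and the label roll nearby.

Things in the scene. Friction and masses are not known exactly. Their poses are not given: they have to be found in the camera images.
- jig: the test jig, fixed to the bench: black body 150 x 90 mm with an aluminium deck whose top is 45 mm above the bench (foot flange 164 x 100 mm); origin at the centre of its underside; its x axis points from the front edge (pin hole) to the hinge, about away from the robot; z up
- lid (a joint): angle of the jig's blue lid (rad): 0 completely shut (lying on two rubber stops, plate level), growing as its front edge swings up. The hinge is stiff enough to stay where it is left. Between about 0.057 and 0 the lid presses the connector down on the spring probes; let go there, it springs back to about 0.057. With the pin merely resting in place it stays up at about 0.05. About 6 N of downward push on the pin shuts it completely; 10 to 15 N is ample
- hinge (a point): point on the hinge axis, mid-width, 66 mm behind the jig's centre, 57 mm above the bench; the axis runs along the jig's y. The lid plate (86 mm wide, 10 mm thick) reaches from 8 to 140 mm from this axis, its mid-plane through the axis; a 12 mm black finger lip goes on to 151 mm
- lid_push (a point): point on the lid's outer (upper) face, mid-width, 95 mm from the hinge axis: a good place to push the lid down; its z axis is the outward normal of the lid
- lid_hole (a point): mouth of the pin hole at the lid's outer (upper) face, 122 mm from the hinge axis; hole 13 mm in diameter through 10 mm; with the lid shut it is 62 mm above the bench, straight above base_hole
- base_hole (a point): mouth of the pin hole in the base's deck, 56 mm in front of the jig's centre, 45 mm above the bench; hole 13 mm in diameter, 41 mm deep, upright
- probes (a joint): how far the sprung probe carriage under the connector is pushed down (m): 0 free, 0.0035 with the lid completely shut
- nest (a point): centre of the connector's place in the jig, 46 mm above the bench
- connector_mid (a point): centre of the white connector, 34 x 12 x 12 mm, lying in its fitted pocket in the jig
- stand: the pin stand, fixed to the bench: aluminium block 98 x 44 mm, 62 mm high, on a 108 x 54 mm foot, with two upright holes 27 mm each side of its centre along its x axis, one pin in each; origin at the centre of its underside
- red_pin: the tooling pin with the red knob, upright in the stand; origin at its lower tip, z axis up along the pin. From the tip: 12 mm tapered nose, steel shank 10 mm in diameter to 55 mm, collar 24 mm in diameter from 55 to 60 mm (rests on the stand's top), red knob 18 mm in diameter from 60 to 105 mm; about 70 g
- red_pin_knob (a point): centre of the red knob, 82.5 mm above the pin's tip; grip here
- red_pin_tip (a point): lower tip of the red pin
- black_pin_knob (a point): centre of the black knob of the other pin (same knob and collar, shank 40 mm), which stays in the stand
- tweezers_mid (a point): centre of the steel tweezers, 116 mm long, lying on the bench
- glue_mid (a point): centre of the red threadlock bottle, 25 mm in diameter, 72 mm high, standing
- roll_mid (a point): centre of a white label roll lying flat, 64 mm in diameter, 30 mm high

How it is judged:
On the way, in this order (a step that is already met when the one before it is completed fails the run):
1. the lid is swung down onto the connector (value of joint lid below 0.12 rad), for 0.2 s.
2. the red pin stands in lid and base and the lid is completely shut (value of joint lid below 0.015 rad and z of red_pin_tip in the frame of base_hole below -0.034 m and horizontal distance between red_pin_tip and base_hole below 0.004 m), for 0.3 s.
At the end, for the whole second after the job is handed in: Lid shut within 0.015 rad, connector in its pocket pushed 2.5 mm or more onto the probes; red pin through lid and base, tip 34 mm or more below the deck, within 4 mm of the hole's axis and 0.1 rad of upright, at rest; the fingers still on the pin with over 3 N (all of step 2 and value of joint probes above 0.0025 m and distance between connector_mid and nest below 0.006 m and angle between the z axis of red_pin and the z axis of jig, either way round below 0.1 rad and contact force between the fingers and red_pin above 3 N and linear speed of red_pin below 0.02 m/s); the arm keeps its last pose, push and grip.
It fails at once if the black-knobbed pin is pulled up or shifted by more than 20 mm (distance of black_pin_knob from where it was at the start of the episode above 0.02 m).
It fails at once if the tweezers, the red bottle or the label roll is moved by more than 30 mm (distance of any of tweezers_mid, glue_mid, roll_mid from where it was at the start of the episode above 0.03 m).
It also fails if it takes over 54 s, if anything falls off the work surface, if the arm or the gripper's body presses on something with over 40 N, if the wrist force passes 120 N, or if a joint passes its speed limit or range.

ROBOT

A 7-joint arm with a two-finger parallel gripper is mounted at the origin on a cart in front of the work surface, level with it; the furniture and walls round the work are solid. World frame = base frame: x ahead of the robot, y to its left, z up, the work surface at z = 0. Lengths are in m, angles in rad, forces in N, time in s.
With the tool pointing down it reaches from about 0.35 to 0.9 m from the base axis. Payload 8.1 kg.
Tool frame: the origin (TCP) lies between the finger pads; the fingertips stand ahead of it and the grasp point (between the pads) is the TCP (arm.nose_length is the z of the fingertips in the tool frame, in m); z points along the fingers, y is the line along which they close (so a half turn about z gives the same grasp; the last joint's range is limited). The gripper opens to 92 mm and grips with 3 to 60 N. Pads are 19 mm wide; open, the fingers measure 130 mm over their backs; the gripper's body (75 mm by 190 mm) begins 47 mm behind the grasp point.
Start: joints at [-1.248, 0.434, 0.025, 1.573, -0.012, 1.134, -0.075], TCP at [0.258, 0.569, 0.246] pointing down, gripper open.
Joint ranges: [-2.62, 2.62], [-0.44, 2.09], [-1.27, 1.32], [0.08, 2.57], [-1.32, 4.46], [0.12, 2], [-2.74, 2.74]. Speed limits (rad/s): [2.22, 2.22, 3.01, 3.01, 3.14, 3.14, 3.14].

INTERFACE

Orientations are given as a rotation vector (axis times angle).
In Python, from cell import sensors, optics, arm gives the robot as it stands.
- The arm moves only by the tool arm_command, never from a script. Its argument "deltas" is one flat list of numbers, 7 for each row, row after row: the turn, a rotation vector about the world's x, y, z as a fraction of full scale, then the shift along the world's x, y, z as a fraction of full scale, then the finger opening in mm, from 0 to 91.8. In form: [wx, wy, wz, dx, dy, dz, fingers, wx, wy, wz, dx, dy, dz, fingers, ...]. A call has 1 to 20 rows; each row is the pose to reach, as a shift and turn from the pose commanded when the call began; what a row does not reach only later rows make up. Full scale, the value 1, is 1 m for a shift and 90 degrees for a turn. A row lasts 1/10 s, in which the tool goes at most 50 mm and 8.59 degrees, less where a joint would pass 70% of its speed; a pose out of reach is approached as far as the arm can. A call with a number of a shift or a turn outside -1 to 1 is refused whole. A call with a gripper value outside its range is refused whole. The fingers move at their own pace and stop on an object; "force" is the grip in N (left out, the last holds). Time passes only in rows, so rows that repeat a pose let the fingers close. It gives the time, the measured TCP pose, the force, the opening and the grip force at its end, in the units of the state.
- sensors.observe(): the state, without advancing time (a new reading comes with each control period).
- optics.get_image(name): name is "side" or "top" or "wrist"; returns the picture (480x640x3 uint8, blue, green, red); there is no depth.
- optics.calibration(name): a dict with "camera_matrix" (3x3 intrinsics, pixels), "rvec" (rotation vector, rad) and "tvec" (3), from world to camera coordinates, as OpenCV has them. Camera axes: x right, y down, z forward; pixel columns grow to the right and rows downward; lengths in m; the calibration is good to about 2 mm. A picture is of the moment at which its call begins: read the wrist's pose just before it. calibration takes no time and is no camera call; for the wrist camera it gives the pose at the moment of the call.
- arm.sign_off(): hands the job in; it is judged then, once.
The state is a dict: "clock": time; "joints": joint angles; "dq": joint speeds; "joint_efforts": joint torques, N m; "position": TCP position; "ee_rot": TCP orientation; "force": force on the tool from outside, world axes, zero at the start; "ft_torque": the same for the moment, N m; "width": opening from 0.0 (shut) to 1.0 (fully open); "gripper_force": force on a finger pad.
Only numpy, scipy, OpenCV 4.12 (cv2) and the standard library are available. Lean on these libraries where they do the work, as an engineer would, in place of code of your own. Each camera call takes 0.05 s, during which the arm holds its last target. There are 200 camera calls.

## Working session

There is one attempt and no reset: what is moved stays moved. The work goes in short steps, Python scripts to look and compute and a tool call to move; the robot and the scene stay as the last step left them, time stands still between calls to the robot, and variables do not carry over. Pictures are saved under pics/ and viewed, at most 10 in all, crops included, and the job is handed in when it is done.

Besides the shell and the picture viewer there is one more tool, called after "Emit:" as name(argument=value, ...) on one line, values as JSON. arm_command: Moves the arm, as the interface text tells. Its arguments: {"type":"object","properties":{"deltas":{"type":"array","items":{"type":"number"}},"force":{"type":"number"}},"required":["deltas"]}

```bash
mkdir -p pics
python3 - <<'E'
from cell import sensors, optics, arm
import cv2, numpy as np
s=sensors.observe(); print({k:np.round(v,3).tolist() for k,v in s.items()}, arm.nose_length)
for n in ("side","top"):
    im=optics.get_image(n); cv2.imwrite(f"pics/{n}0.png",im)
    c=optics.calibration(n); R=cv2.Rodrigues(np.array(c["rvec"],float))[0]
    print(n,np.round(c["camera_matrix"],1).tolist(),"cam pos",np.round(-R.T@np.array(c["tvec"]).ravel(),3),"axes",np.round(R,2).tolist())
E
```

```text
{'clock': 0.0, 'joints': [-1.248, 0.435, 0.025, 1.574, -0.012, 1.134, -0.075], 'dq': [-0.001, 0.0, -0.001, 0.001, 0.0, 0.001, -0.0], 'joint_efforts': [0.001, -66.787, 0.985, -31.446, -0.061, 0.043, 0.0], 'position': [0.258, 0.569, 0.245], 'ee_rot': [-0.664, -3.07, 0.003], 'force': [0.311, -0.039, 0.538], 'ft_torque': [0.012, -0.028, -0.021], 'gripper_force': 0.0, 'width': 1.004} 0.019
side [[564.6, 0.0, 311.2], [0.0, 564.6, 232.6], [0.0, 0.0, 1.0]] cam pos [0.508 1.095 0.477] axes [[-1.0, 0.0, 0.02], [-0.01, 0.46, -0.89], [-0.01, -0.89, -0.46]]
top [[512.6, 0.0, 320.5], [0.0, 512.6, 239.0], [0.0, 0.0, 1.0]] cam pos [0.345 0.332 0.926] axes [[0.01, -1.0, -0.01], [-0.98, -0.01, -0.19], [0.19, 0.01, -0.98]]
```

View pics/side0.png

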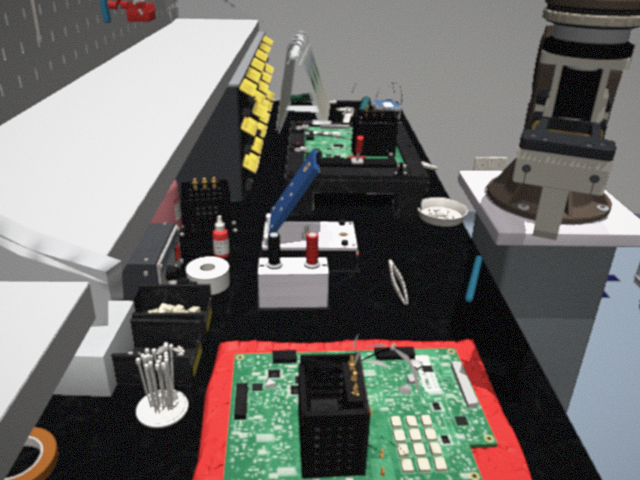

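View pics/top0.png

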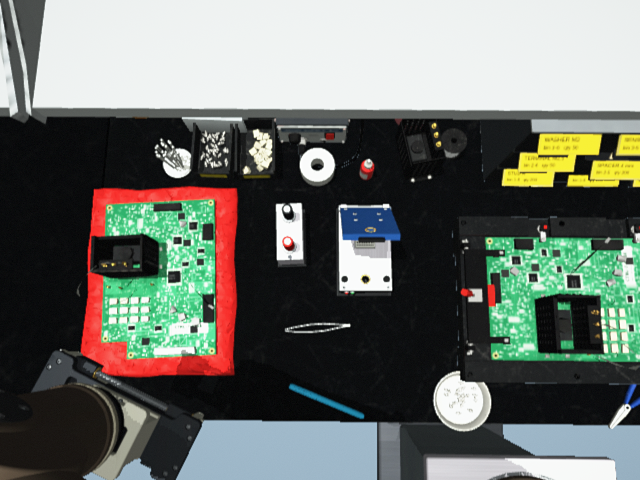

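The side view shows the red knob at about (312,248), the black knob at (274,248) and the blue lid from (273,228) to (318,155). In the top view the red knob is at (289,243), the black knob at (289,212), the base hole at (365,279), the lid around (370,222), the tweezers at (317,327), the roll at (317,165) and the bottle at (367,170).

```bash
cat > h.py <<'E'
import cv2, numpy as np
from cell import sensors, optics, arm
def cam(n):
    c=optics.calibration(n); R=cv2.Rodrigues(np.array(c["rvec"],float))[0]
    return np.array(c["camera_matrix"],float),R,np.array(c["tvec"],float).ravel()
def ray(C,p):
    K,R,t=C; d=R.T@np.linalg.inv(K)@np.array([p[0],p[1],1.]); return -R.T@t,d/np.linalg.norm(d)
def onz(C,p,z):
    o,d=ray(C,p); return o+d*(z-o[2])/d[2]
def tri(C1,p1,C2,p2):
    o1,d1=ray(C1,p1);o2,d2=ray(C2,p2)
    s=np.linalg.lstsq(np.c_[d1,-d2],o2-o1,rcond=None)[0]
    a,b=o1+d1*s[0],o2+d2*s[1]; return (a+b)/2,np.linalg.norm(a-b)
def proj(C,P):
    K,R,t=C; q=K@(R@np.array(P,float)+t); return q[:2]/q[2]
def blobs(im,lo,hi,roi,amin=15):
    x0,y0,x1,y1=roi; hsv=cv2.cvtColor(im[y0:y1,x0:x1],cv2.COLOR_BGR2HSV)
    m=cv2.inRange(hsv,np.array(lo),np.array(hi))
    if lo[0]==0 and hi[0]<20: m|=cv2.inRange(hsv,np.array([170,lo[1],lo[2]]),np.array([180,hi[1],hi[2]]))
    n,l,s,c=cv2.connectedComponentsWithStats(m)
    return [(s[i,4],(c[i]+[x0,y0]).round(1).tolist(),(s[i,:4]+[x0,y0,0,0]).tolist()) for i in range(1,n) if s[i,4]>=amin],m
E
python3 - <<'E'
from h import *
S,T=cam("side"),cam("top"); s=cv2.imread("pics/side0.png"); t=cv2.imread("pics/top0.png")
rs,_=blobs(s,(0,120,60),(10,255,255),(295,225,330,275)); rt,_=blobs(t,(0,120,60),(10,255,255),(275,228,305,260))
print(rs,rt)
P,e=tri(S,rs[0][1],T,rt[0][1]); print("red knob",P.round(4),e)
bs,m1=blobs(s,(100,120,40),(130,255,255),(255,140,335,240)); bt,m2=blobs(t,(100,120,40),(130,255,255),(330,195,410,245))
print(bs,bt)
for m,o in((m1,(255,140)),(m2,(330,195))):
    c=max(cv2.findContours(m,0,2)[0],key=cv2.contourArea); print((cv2.approxPolyDP(c,3,True)[:,0]+o).tolist())
# deck: white in top image
m=cv2.inRange(cv2.cvtColor(t,cv2.COLOR_BGR2HSV),(0,0,150),(180,60,255)); 
for r in ((330,200,400,300),(270,198,312,272)):
    mm=m[r[1]:r[3],r[0]:r[2]]; c=max(cv2.findContours(mm,0,2)[0],key=cv2.contourArea); print((cv2.approxPolyDP(c,2.5,True)[:,0]+r[:2]).tolist(),cv2.minAreaRect(c+np.array(r[:2])))
for n,p,z in (("hole",(365,279),.045),("tweez",(317,327),.003),("roll",(317,165),.03),("glue",(367,164),.07),("black",(289,211),.11),("red",(289,242),.11)): print(n,onz(T,p,z).round(4))
cv2.imwrite("pics/crop0.png",np.hstack([cv2.resize(t[195:305,270:410],None,fx=3,fy=3,interpolation=2),cv2.resize(s[140:310,250:370],(330,330*170//120),interpolation=2)[:330]]))
E
```

```text
[(np.int32(299), [311.5, 249.2], [305, 233, 14, 31])] [(np.int32(69), [288.6, 244.4], [283, 237, 11, 13])]
red knob [0.5    0.3952 0.0868] 0.0027139220202334435
[(np.int32(1307), [294.6, 190.8], [270, 150, 50, 82])] [(np.int32(1602), [369.2, 223.7], [341, 208, 60, 33])]
[[315, 150], [274, 204], [275, 209], [270, 210], [274, 225], [270, 231], [286, 219], [317, 174]]
[[341, 208], [343, 239], [400, 240], [389, 208]]
[[339, 205], [339, 289], [391, 290], [389, 240], [372, 243], [373, 246], [357, 246], [356, 241], [356, 246], [375, 248], [354, 248], [353, 241], [342, 239], [340, 207], [390, 207], [388, 204]] ((364.6084289550781, 247.28262329101562), (87.14151000976562, 52.24293899536133), 89.29268646240234)
[[300, 203], [290, 203], [294, 212], [292, 222], [285, 219], [281, 211], [283, 205], [284, 211], [288, 212], [289, 207], [276, 204], [277, 259], [302, 259]] ((289.0, 231.0), (56.0, 26.0), 90.0)
hole [0.4467 0.2654 0.045 ]
tweez [0.3653 0.3479 0.003 ]
roll [0.6574 0.3509 0.03  ]
glue [0.6459 0.2625 0.07  ]
black [0.5501 0.3942 0.11  ]
red [0.4983 0.393  0.11  ]
```

View pics/crop0.png

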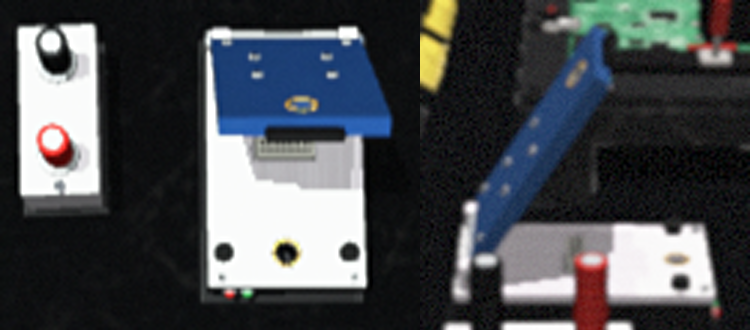

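The crop shows the jig lined up with world x. The lid is open at about 55–60°, the base hole is ringed in yellow, and the red knob is nearest the robot in the stand. I'll move to a spot above the jig with the fingers closing, then look with the wrist camera.

Emit:
arm_command(deltas=[0,0,0.05,0.03,-0.03,0.02,91,0,0,0.1,0.06,-0.06,0.04,91,0,0,0.15,0.09,-0.09,0.06,91,0,0,0.2,0.12,-0.12,0.08,91,0,0,0.25,0.15,-0.15,0.09,91,0,0,0.271,0.17,-0.18,0.09,91,0,0,0.271,0.19,-0.2,0.09,91,0,0,0.271,0.2,-0.23,0.09,91,0,0,0.271,0.2,-0.23,0.09,91,0,0,0.271,0.2,-0.23,0.09,91], force=20)

```text
clock: 1.1
position: [0.4583, 0.3385, 0.3355]
ee_rot: [-0.003, -3.141, 0.0]
force: [-0.1, 0.2, 0.1]
width: 0.992
gripper_force: 0.0
```

Run:
```python
from h import *
s=sensors.observe(); print(s["clock"],np.round(s["position"],4),np.round(s["ee_rot"],3))
C=cam("wrist"); im=optics.get_image("wrist"); cv2.imwrite("pics/w1.png",im); np.savez("w1",*C)
print("cam",(-C[1].T@C[2]).round(3),C[1].round(2).tolist(),C[0][0,0])
for n,P in (("hole",(.4467,.2654,.045)),("red",(.5,.394,.11)),("hinge",(.569,.265,.057))): print(n,proj(C,P).round(0))
```

```text
1.1 [0.4583 0.3385 0.3355] [-3.000e-03 -3.141e+00  0.000e+00]
cam [0.392 0.338 0.474] [[0.0, 1.0, -0.0], [0.97, -0.0, 0.25], [0.25, -0.0, -0.97]] 430.2452629773202
hole [243. 184.]
red [380. 253.]
hinge [246. 302.]
```

View pics/w1.png

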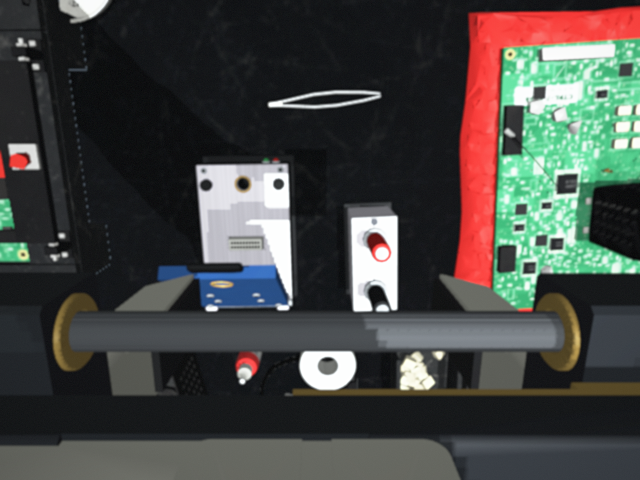

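The wrist view shows the base hole at (243,184), as predicted, the red knob top at (381,254), the lid hole at (221,284) and the lid's front edge at about row 267. Next I triangulate the lid hole for the lid angle and refine the base hole, pin and yaw.

Run:
```python
from h import *
z=np.load("w1.npz"); W=[z[k] for k in z.files]; T,S=cam("top"),cam("side")
w=cv2.imread("pics/w1.png"); t=cv2.imread("pics/top0.png")
P,e=tri(W,(221,284),T,(370.3,229.7)); print("lid_hole",P.round(4),round(e,4))
def dark(im,r,th):
    g=cv2.cvtColor(im,6)[r[1]:r[3],r[0]:r[2]]; n,l,s,c=cv2.connectedComponentsWithStats((g<th).astype(np.uint8))
    i=1+np.argmax(s[1:,4]); return c[i]+r[:2],s[i]
hw,a=dark(w,(234,175,253,194),90); ht,b=dark(t,(358,271,373,287),90); print(hw,a,ht,b)
P,e=tri(W,hw,T,ht); print("hole tri",P.round(4),e, onz(W,hw,.045).round(4),onz(T,ht,.045).round(4))
# side dark stop dots -> yaw
d1,_=dark(w,(198,177,214,193),90); d2,_=dark(w,(270,176,287,192),90); p1,p2=onz(W,d1,.045),onz(W,d2,.045); print("dots",d1,d2,p1.round(4),p2.round(4),"yaw",np.arctan2(-(p2-p1)[0],(p2-p1)[1]))
rt,_=blobs(t,(0,120,60),(10,255,255),(275,228,305,260)); rw,_=blobs(w,(0,120,60),(10,255,255),(355,225,400,270)); print(rt,rw)
K,e=tri(W,(381,254),T,(288.3,241.5)); print("knob top",K.round(4),e)
print("top cand", onz(W,(381,254),.112).round(4), onz(T,(288.3,241.5),.112).round(4))
```

```text
lid_hole [0.5075 0.2659 0.1667] 0.0004
[242.68468468 183.38738739] [  3   3  12  12 111] [365.03030303 278.87878788] [ 4  5  7  7 33]
hole tri [0.446  0.2658 0.0514] 0.0005099586305144024 [0.4465 0.2646 0.045 ] [0.447  0.2653 0.045 ]
dots [205.66666667 184.64367816] [278.046875 183.765625] [0.4477 0.2276 0.045 ] [0.4469 0.2999 0.045 ] yaw 0.010704826955643548
[(np.int32(69), [288.6, 244.4], [283, 237, 11, 13])] [(np.int32(270), [376.8, 243.9], [368, 234, 23, 27])]
knob top [0.4966 0.393  0.1235] 0.00019973811846893085
top cand [0.5001 0.3948 0.112 ] [0.4987 0.394  0.112 ]
```

The hole is at (0.4467, 0.265), the hinge is at x≈0.569 and the lid angle is about 1.02 rad. The lid-hole radius comes out at 126 mm against the 122 mm given. I'll go behind and above the lid with closed fingers.

Emit:
arm_command(deltas=[0,0,0,0.035,-0.025,-0.02,0,0,0,0,0.07,-0.05,-0.04,0,0,0,0,0.107,-0.0735,-0.06,0,0,0,0,0.107,-0.0735,-0.07,0,0,0,0,0.107,-0.0735,-0.07,0,0,0,0,0.107,-0.0735,-0.07,0,0,0,0,0.107,-0.0735,-0.09,0,0,0,0,0.107,-0.0735,-0.12,0,0,0,0,0.107,-0.0735,-0.15,0,0,0,0,0.107,-0.0735,-0.1635,0,0,0,0,0.107,-0.0735,-0.1635,0], force=20)

```text
clock: 2.25
position: [0.5637, 0.2667, 0.1714]
ee_rot: [0.003, -3.139, 0.001]
force: [-0.5, -0.3, 0.2]
width: 0.081
gripper_force: 0.0
```

Emit:
arm_command(deltas=[0,0,0,-0.016,0,-0.006,0,0,0,0,-0.026,0,-0.01,0,0,0,0,-0.034,0,-0.013,0,0,0,0,-0.04,0,-0.017,0,0,0,0,-0.0455,0,-0.0213,0,0,0,0,-0.051,0,-0.026,0,0,0,0,-0.056,0,-0.031,0,0,0,0,-0.061,0,-0.0365,0,0,0,0,-0.065,0,-0.042,0,0,0,0,-0.0685,0,-0.048,0,0,0,0,-0.072,0,-0.0545,0,0,0,0,-0.0757,0,-0.063,0,0,0,0,-0.0775,0,-0.0675,0,0,0,0,-0.0786,0,-0.072,0,0,0,0,-0.0795,0,-0.076,0,0,0,0,-0.08,0,-0.0796,0,0,0,0,-0.081,0,-0.0835,0,0,0,0,-0.081,0,-0.086,0,0,0,0,-0.081,0,-0.086,0,0,0,0,-0.081,0,-0.086,0])

```text
clock: 4.25
position: [0.4842, 0.2657, 0.0862]
ee_rot: [-0.0, -3.142, -0.0]
force: [-0.2, -0.4, 1.2]
width: 0.002
gripper_force: 0.3
```

Emit:
arm_command(deltas=[0,0,0,0,0,0.02,0,0,0,0,0,0,0.05,0,0,0,0,-0.02,0.03,0.09,60,0,0,0,-0.04,0.06,0.13,60,0,0,0,-0.044,0.065,0.16,60,0,0,0,-0.044,0.065,0.174,60,0,0,0,-0.044,0.065,0.174,60,0,0,0,-0.044,0.065,0.174,60,0,0,0,-0.044,0.065,0.174,60])

```text
clock: 5.15
position: [0.4399, 0.3298, 0.2589]
ee_rot: [-0.002, -3.14, 0.003]
force: [0.0, 0.3, -0.7]
width: 0.566
gripper_force: 0.0
```

Run:
```python
from h import *
s=sensors.observe(); print(s["clock"],np.round(s["position"],4),np.abs(s["dq"]).max())
C=cam("wrist"); im=optics.get_image("wrist"); cv2.imwrite("pics/w2.png",im); np.savez("w2",*C)
for n,P in (("lidhole",(.4467,.2654,.069)),("red",(.499,.394,.112))): print(n,proj(C,P).round(1))
S=cam("side"); print("side lip expected th=.057",proj(S,(.569-.151,.265,.057+.0086)).round(1)); cv2.imwrite("pics/side2.png",optics.get_image("side"))
```

```text
5.15 [0.4399 0.3298 0.2589] 0.006440685138683318
lidhole [234.8 223.7]
red [407.1 308.3]
side lip expected th=.057 [362.  222.7]
```

View pics/w2.png

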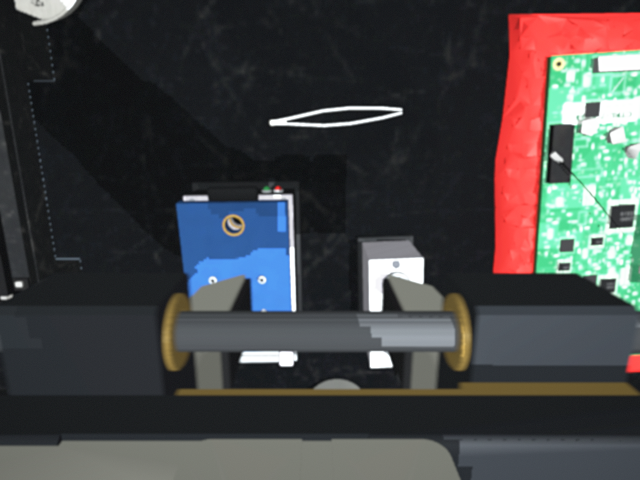

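The view shows the lid down with its hole at (233,225), about 1 px from the prediction. The red pin is hidden by the gripper bar, so I'll take two views with the arm further forward.

Emit:
arm_command(deltas=[0,0,0,0.03,0,0,60,0,0,0,0.06,0,0,60,0,0,0,0.06,0,0,60,0,0,0,0.06,0,0,60])

```text
clock: 5.65
position: [0.5003, 0.33, 0.2591]
ee_rot: [-0.003, -3.14, 0.002]
force: [-0.8, -0.4, -0.4]
width: 0.648
gripper_force: 0.0
```

```bash
cat > look.py <<'E'
import sys; from h import *
k=sys.argv[1]; s=sensors.observe(); print(s["clock"],np.round(s["position"],4))
C=cam("wrist"); im=optics.get_image("wrist"); cv2.imwrite(f"pics/{k}.png",im); np.savez(k,*C)
print([proj(C,P).round(1).tolist() for P in ((.4467,.2654,.069),(.499,.394,.112))])
E
python3 look.py w3
```

```text
5.65 [0.5003 0.33   0.2591]
[[230.6, 144.8], [411.2, 225.7]]
```

Emit:
arm_command(deltas=[0,0,0,-0.03,0,0.04,60,0,0,0,-0.05,0,0.08,60,0,0,0,-0.05,0,0.1,60,0,0,0,-0.05,0,0.1,60,0,0,0,-0.05,0,0.1,60])

```text
clock: 6.2
position: [0.4494, 0.3308, 0.3602]
ee_rot: [-0.001, 3.142, 0.001]
force: [1.4, -0.1, -0.6]
width: 0.656
gripper_force: 0.0
```

```bash
python3 look.py w4; python3 -c "
import cv2,numpy as np
a=cv2.imread('pics/w3.png');b=cv2.imread('pics/w4.png')
cv2.imwrite('pics/c34.png',np.hstack([a[80:330,150:450],b[80:330,150:450]]))"
```

```text
6.2 [0.4494 0.3308 0.3602]
[[251.4, 192.1], [384.0, 254.5]]
```

View pics/c34.png

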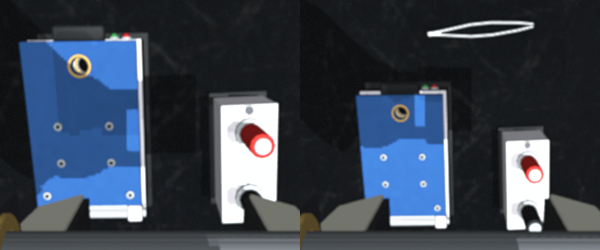

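Left crop (w3): lid hole at about (229,146), red knob's top face at about (412,225). Right crop (w4): hole at (250,193), knob top at (383,254). Now I measure these to subpixel and triangulate.

Run:
```python
from h import *
W=[];H=[];K=[];A=[]
for k,hr,kr in (("w3",(212,129,246,163),(385,195,430,245)),("w4",(237,180,264,207),(360,228,402,270))):
    z=np.load(k+".npz"); W.append([z[f] for f in z.files]); im=cv2.imread(f"pics/{k}.png"); hsv=cv2.cvtColor(im,40)
    sub=hsv[hr[1]:hr[3],hr[0]:hr[2]]; m=(~((sub[...,0]>95)&(sub[...,0]<130)&(sub[...,1]>100))).astype(np.uint8)
    c=max(cv2.findContours(m,0,2)[0],key=cv2.contourArea); e=cv2.fitEllipse(c); H.append(np.array(e[0])+hr[:2]); print(k,"hole",H[-1].round(1),np.round(e[1],1))
    sub=hsv[kr[1]:kr[3],kr[0]:kr[2]]; red=(((sub[...,0]<12)|(sub[...,0]>168))&(sub[...,1]>110)&(sub[...,2]>60)).astype(np.uint8)
    c=max(cv2.findContours(red,0,2)[0],key=cv2.contourArea); hull=cv2.convexHull(c); hm=cv2.fillConvexPoly(np.zeros_like(red),hull,1)
    top=cv2.morphologyEx(((hm==1)&(red==0)).astype(np.uint8),2,np.ones((3,3))); 
    c=max(cv2.findContours(top,0,2)[0],key=cv2.contourArea); x,r=cv2.minEnclosingCircle(c); K.append(np.array(x)+kr[:2]); print("knobtop",K[-1].round(1),r, "hull bbox",cv2.boundingRect(hull+np.array(kr[:2])))
P,e=tri(W[0],H[0],W[1],H[1]); print("lid hole",P.round(4),e); print([onz(w,h,.069).round(4).tolist() for w,h in zip(W,H)])
P,e=tri(W[0],K[0],W[1],K[1]); print("knob top",P.round(4),e); print([onz(w,h,.112).round(4).tolist() for w,h in zip(W,K)])
for w in W: print("chk top circle proj", proj(w,(.499,.394,.112)).round(1), 18/1000*w[0][0,0]/( (w[1]@np.array([.499,.394,.112])+w[2])[2]))
```

```text
w3 hole [228.8 145.9] [23.8 25.4]
knobtop [412.6 226.2] 9.046817779541016 hull bbox (391, 204, 33, 34)
w4 hole [249.8 192.9] [17.9 18.9]
knobtop [384.5 254.5] 6.670932292938232 hull bbox (371, 236, 22, 26)
lid hole [0.4476 0.2637 0.0681] 0.0003589286558327791
[[0.4475, 0.2641, 0.069], [0.4475, 0.2637, 0.069]]
knob top [0.499  0.3946 0.1127] 0.000606962106176395
[[0.4994, 0.395, 0.112], [0.499, 0.3945, 0.112]]
chk top circle proj [411.2 225.7] 26.47708507283043
chk top circle proj [384.  254.5] 19.20963878969235
```

Heights agree with the text: lid hole mouth 68 mm, knob top 113 mm. The pin is at (0.499, 0.3945) and the hole at (0.447, 0.2645). I'll grasp the knob just above its centre.

Emit:
arm_command(deltas=[0,0,0,0.025,0.032,-0.03,60,0,0,0,0.049,0.0645,-0.07,60,0,0,0,0.049,0.0645,-0.11,60,0,0,0,0.049,0.0645,-0.15,60,0,0,0,0.049,0.0645,-0.18,60,0,0,0,0.049,0.0645,-0.2,60,0,0,0,0.049,0.0645,-0.22,60,0,0,0,0.049,0.0645,-0.24,60,0,0,0,0.049,0.0645,-0.255,60,0,0,0,0.049,0.0645,-0.2675,60,0,0,0,0.049,0.0645,-0.2675,60,0,0,0,0.049,0.0645,-0.2675,30,0,0,0,0.049,0.0645,-0.2675,20,0,0,0,0.049,0.0645,-0.2675,14,0,0,0,0.049,0.0645,-0.2675,10,0,0,0,0.049,0.0645,-0.2675,10,0,0,0,0.049,0.0645,-0.2675,10], force=30)

```text
clock: 7.95
position: [0.4993, 0.3953, 0.093]
ee_rot: [0.0, 3.141, 0.0]
force: [0.0, -0.7, 2.6]
width: 0.189
gripper_force: 30.0
```

Emit:
arm_command(deltas=[0,0,0,0,0,0.01,10,0,0,0,0,0,0.02,10,0,0,0,0,0,0.035,10,0,0,0,0,0,0.055,10,0,0,0,0,0,0.075,10,0,0,0,0,0,0.09,10,0,0,0,0,0,0.1,10,0,0,0,-0.01,-0.03,0.1,10,0,0,0,-0.025,-0.06,0.1,10,0,0,0,-0.04,-0.09,0.1,10,0,0,0,-0.05,-0.115,0.1,10,0,0,0,-0.052,-0.13,0.095,10,0,0,0,-0.052,-0.13,0.085,10,0,0,0,-0.052,-0.13,0.08,10,0,0,0,-0.052,-0.13,0.08,10,0,0,0,-0.052,-0.13,0.08,10])

```text
clock: 9.55
position: [0.4473, 0.2663, 0.1724]
ee_rot: [0.002, -3.141, 0.0]
force: [-0.4, 0.5, -1.1]
width: 0.188
gripper_force: 30.0
```

```bash
python3 look.py w5
python3 - <<'E'
from h import *
s=cv2.imread
a=optics.get_image("side"); b=optics.get_image("top"); cv2.imwrite("pics/s5.png",a); cv2.imwrite("pics/t5.png",b)
S=cam("side"); T=cam("top")
for P in ((.447,.2645,.087),(.447,.2645,.069),(.447,.2645,.142)): print(proj(S,P).round(1),proj(T,P).round(1))
w=cv2.imread("pics/w5.png")
cv2.imwrite("pics/c5.png",np.hstack([cv2.resize(a[150:270,270:390],(400,400),interpolation=2),cv2.resize(w[180:380,220:420],(400,400),interpolation=2)]))
E
```

```text
9.55 [0.4473 0.2663 0.1724]
[[315.4, 243.3], [564.7, 363.5]]
[344.8 210.5] [367.4 275.9]
[344.4 220.4] [366.6 277.2]
[346.3 179. ] [370.3 271.6]
```

View pics/c5.png

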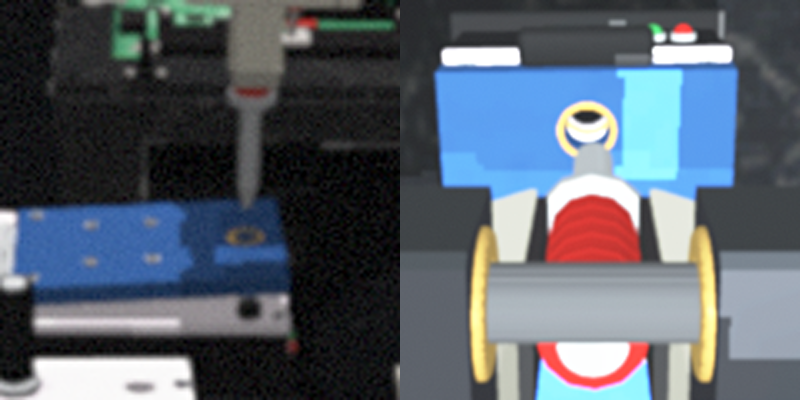

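The side crop shows the pin tip at (344,211) and the lid hole at (343.5,221), so x is aligned. The wrist crop shows the hole about 3 px to −y of the pin, roughly 1.7 mm, which matches the TCP reading y=0.2663. I'll settle and correct y.

Emit:
arm_command(deltas=[0,0,0,0,0,0,10,0,0,0,0,0,0,10,0,0,0,0,0,0,10])

```text
clock: 10.0
position: [0.4472, 0.2653, 0.1728]
ee_rot: [0.0, 3.141, 0.0]
force: [0.8, -0.4, -0.1]
width: 0.193
gripper_force: 30.0
```

```bash
python3 look.py w6
python3 - <<'E'
from h import *
w=cv2.imread("pics/w6.png"); z=np.load("w6.npz"); W=[z[k] for k in z.files]
# brass ring outline: not-blue blob around hole; pin shank columns below it
hsv=cv2.cvtColor(w,40); m=((hsv[...,0]>15)&(hsv[...,0]<35)&(hsv[...,1]>70)).astype(np.uint8)[225:262,290:336]
p=cv2.findNonZero(m)+np.array([290,225]); x,y,ww,h=cv2.boundingRect(p); print("ring",x,y,ww,h,"centre col",x+ww/2-.5)
for r in range(254,268,2):
    row=hsv[r,295:340]; c=np.where((row[:,1]<60))[0]+295; print(r,c.min() if len(c) else 0,c.max() if len(c) else 0)
P=sensors.observe()["position"]; print(np.round(P,4)); print("exp pin col z=.09/.1",proj(W,(P[0],P[1],.09)).round(1),proj(W,(P[0],P[1],.1)).round(1)); print("ring at .0685 y",onz(W,(x+ww/2-.5,y+12),.0685).round(4))
E
```

```text
10.0 [0.4472 0.2653 0.1728]
[[317.1, 243.2], [566.2, 362.8]]
ring 301 232 29 24 centre col 315.0
254 303 326
256 305 324
258 308 324
260 308 325
262 307 325
264 307 325
266 307 325
[0.4472 0.2653 0.1728]
exp pin col z=.09/.1 [316.9 254.3] [317.  259.9]
ring at .0685 y [0.4473 0.2642 0.0685]
```

Emit:
arm_command(deltas=[0,0,0,0,-0.0006,-0.008,10,0,0,0,0,-0.0006,-0.014,10,0,0,0,0,-0.0006,-0.02,10,0,0,0,0,-0.0006,-0.025,10,0,0,0,0,-0.0006,-0.03,10,0,0,0,0,-0.0006,-0.035,10,0,0,0,0,-0.0006,-0.038,10,0,0,0,0,-0.0006,-0.038,10])

```text
clock: 10.85
position: [0.447, 0.2645, 0.1343]
ee_rot: [-0.0, -3.141, 0.001]
force: [-0.3, -0.0, -1.2]
width: 0.19
gripper_force: 30.0
```

Emit:
arm_command(deltas=[0,0,0,0,0,-0.005,10,0,0,0,0,0,-0.01,10,0,0,0,0,0,-0.014,10,0,0,0,0,0,-0.018,10,0,0,0,0,0,-0.022,10,0,0,0,0,0,-0.026,10,0,0,0,0,0,-0.03,10,0,0,0,0,0,-0.03,10])

```text
clock: 11.65
position: [0.4469, 0.2644, 0.1041]
ee_rot: [-0.0, -3.141, 0.001]
force: [0.1, -0.4, -0.5]
width: 0.192
gripper_force: 30.0
```

Emit:
arm_command(deltas=[0,0,0,0,0,-0.003,10,0,0,0,0,0,-0.005,10,0,0,0,0,0,-0.007,10,0,0,0,0,0,-0.009,10,0,0,0,0,0,-0.011,10,0,0,0,0,0,-0.012,10,0,0,0,0,0,-0.012,10,0,0,0,0,0,-0.012,10], force=50)

```text
clock: 12.45
position: [0.4469, 0.2647, 0.0928]
ee_rot: [0.0, -3.141, -0.0]
force: [-3.4, 0.3, 5.6]
width: 0.185
gripper_force: 50.0
```

Emit:
arm_command(deltas=[0,0,0,-0.0005,0,-0.0005,10,0,0,0,-0.0007,0,-0.001,10,0,0,0,-0.0007,0,-0.001,10,0,0,0,-0.0007,0,-0.001,10])

```text
clock: 12.85
position: [0.4468, 0.2647, 0.0926]
ee_rot: [0.0, 3.141, 0.001]
force: [-2.9, -1.5, 13.9]
width: 0.185
gripper_force: 50.0
```

Force jumped to 14 N while the height stopped changing, which suggests the hard stop. I'll hold for a moment and check.

Emit:
arm_command(deltas=[0,0,0,0,0,0,10,0,0,0,0,0,0,10,0,0,0,0,0,0,10,0,0,0,0,0,0,10,0,0,0,0,0,0,10])

```text
clock: 13.35
position: [0.4469, 0.2647, 0.0926]
ee_rot: [0.0, 3.141, 0.001]
force: [-3.7, -2.2, 14.7]
width: 0.188
gripper_force: 50.0
```

Run:
```python
from h import *
a=optics.get_image("side"); w=optics.get_image("wrist"); cv2.imwrite("pics/c7.png",np.hstack([cv2.resize(a[170:270,260:380],(480,400),interpolation=2),w[200:400,220:420].repeat(2,0).repeat(2,1)[:, :320]]))
s=sensors.observe(); print(np.round(s["position"],4),np.round(s["force"],1),s["gripper_force"],s["clock"])
```

```text
[0.4468 0.2647 0.0926] [-3.4 -1.9 14.3] 50.00340163707733 13.45
```

View pics/c7.png

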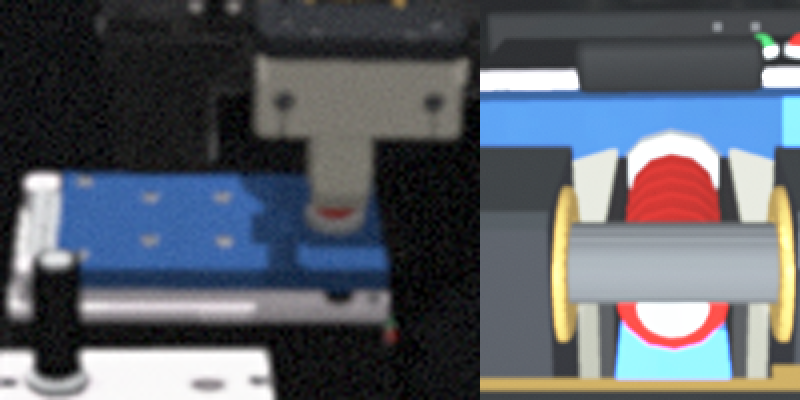

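The picture shows the lid lying level with the collar seated on it. The TCP height (0.0926) matches its height in the stand, so the tip is about 38 mm below the deck. The push holds steady at about 14 N, so I'm handing in.

```bash
python3 -c "
from cell import arm
print(arm.sign_off())"
```

```text
the job is handed in; nothing more can be done
None
```

I handed the job in at about 13.5 s with the lid shut and the red pin fully home, still gripped at 50 N and pressed down at about 14 N; the judging result was not shown.

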